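Close the sterilising canister and set its wing screw to vent

TASK

Close up the steel canister ready for the steriliser: swing its bridge fully shut into the fork, then push the headed pin down through the fork and the bridge's eye until its head sits on the fork. Then turn the wing screw clockwise until it seats on the lid, back it off a quarter turn so that the canister can vent, and finish still gripping the wing at that setting, without letting go, so that a colleague can fit the seal. Leave the other things on the bench where they are.

Things in the scene. Friction and masses are not known exactly. Their poses are not given: they have to be found in the camera images.
- canister: Steel canister with lid, rim 112 mm across, on a 150 x 215 mm foot plate; it does not move. Origin on the bench under its centre; at yaw 0 x points away from the robot, z up. At y = +80 mm a pillar holds the bridge's upright pivot; at y = -80 mm stands the fork, its mouth open to -x. With the bridge shut the wing screw is over the centre.
- bridge (a joint): Swing of the bridge: level steel bar 24 mm wide, 14 mm thick, top face 124 mm above the bench, pivoted on the pillar. 0 = shut against its stop, eye and fork holes in line; positive = free end out to the canister's -x; found at 0.35 to 0.7 rad. Stays where left (1 N moves its end). Can be pushed shut by its near side 118 mm from the pivot, between wing and fork.
- bridge_eye (a point): Centre of the 13.5 mm hole in the bridge's free end, at the bar's top face, 160 mm from the pivot axis. Its y axis points to the pivot; its x axis across the bar, to the far side.
- fork_top (a point): Centre of the mouth of the fork's 12 mm hole, on the upper lug's top face, 135.5 mm above the bench; axes as the canister's. Lugs 30 x 30 mm, upper 10 mm thick, lower 9.5 mm, gap between them 17 mm for the bridge; a 14 mm web joins them at +x.
- pin: Loose steel headed pin, about 60 g, upright in a hole of a white block (52 x 80 mm, 50 mm high, fixed). Shank 10 mm diameter, 45 mm long, last 6 mm tapered; head a disc 26 mm across, 5 mm thick; on it a ringed grip 16 mm in diameter, 22 mm high. Origin at the centre of the head's underside, z up along the grip. Seated: origin at fork_top, shank down.
- screw (a joint): Turn of the wing screw in the bridge, rad. 0 = seated on the lid (hard stop); positive = unscrewed, counter-clockwise from above, to 3.6 at most. Found at 0.7 to 2.3; a quarter turn off the seat reads 1.571. Turns with 0.06 N m, stays where left, rises 3 mm a turn.
- wing: Brass wing of the wing screw: 48 mm long along its x, 10 mm thick along its y with flat faces to pinch, 26 mm high. Origin at the wing's centre on the screw axis, about 147 mm above the bench; the wing's top is 13 mm above it, and a round collar 23 mm across begins 13 mm below it. Turns with joint screw, swings with the bridge.
- timer: White kitchen-type timer, 70 x 62 x 15 mm, a bystander; origin under its centre.
- tape_roll: Roll of tape lying flat, 96 mm across, 18 mm high, a bystander; origin under its centre.
- beaker_100: Small glass beaker, 53 mm across, 68 mm high, a bystander; origin under its centre.
- marker: Marker pen lying on the bench, 135 mm long, 13 mm thick, a bystander; origin under its centre.
- spirit_lamp: Round glass lamp with a cap, 73 mm across, 101 mm high, a bystander; origin under its centre.
- tube_clamp: Wooden test-tube holder, 170 x 24 x 18 mm, a bystander; origin under its centre.

How it is judged (in metres and radians):
On the way, in this order (a step that is already met when the one before it is completed fails the run):
1. the bridge is swung shut into the fork (value of joint bridge below 0.03 rad), for 0.2 s.
2. the pin is through fork and eye with its head down on the fork (z of pin in the frame of fork_top between -0.003 and 0.003 m and horizontal distance between pin and fork_top below 0.004 m and angle between pin's own z axis and vertical below 0.15 rad and value of joint bridge below 0.04 rad), for 0.2 s.
3. the wing screw is turned in until it seats (value of joint screw below 0.06 rad), for 0.2 s.
At the end, for the whole second after the job is handed in: The fingers still grip the wing (over 2 N); the screw rests a quarter turn (1.571 rad, within 0.26) back from its seat; the bridge is shut (within 0.04 rad); the pin is home: head on the fork within 3 mm, on the hole axis within 4 mm, upright within 0.15 rad (all of step 2 and value of joint screw between 1.31 and 1.83 rad and velocity of joint screw between -0.05 and 0.05 rad/s and contact force between the fingers and wing above 2 N); the arm keeps its last pose, push and grip.
It fails at once if another thing on the bench is pushed more than 30 mm from its place (distance of any of timer, tape_roll, beaker_100, marker, spirit_lamp, tube_clamp from where it was at the start of the episode above 0.03 m).
It also fails if it takes over 72 s, if anything falls off the work surface, if the arm or the gripper's body presses on something with over 40 N, if the wrist force passes 120 N, or if a joint passes its speed limit or range.

ROBOT

A 6-joint arm with a two-finger parallel gripper is mounted at the origin on a cart in front of the work surface, level with it; the furniture and walls round the work are solid. World frame = base frame: x ahead of the robot, y to its left, z up, the work surface at z = 0. Lengths are in mm, angles in rad, forces in N, time in s.
With the tool pointing down it reaches from about 275 to 825 mm from the base axis. Payload 5.2 kg.
Tool frame: the origin (TCP) lies midway between the tips of the shut fingers; the grasp point (between the pads) lies 19 mm behind it (env.pinch_z is the distance from the TCP to the grasp point, in mm); z points along the fingers, y is the line along which they close (so a half turn about z gives the same grasp; the last joint's range is limited). The gripper opens to 93 mm and grips with 3 to 60 N. Pads are 15 mm wide; open, the fingers measure 128 mm over their backs; the gripper's body (75 mm by 188 mm) begins 65 mm behind the grasp point.
Start: joints at [0.919, 0.259, 1.535, -0, 1.348, -0.203], TCP at [238.616, 495.547, 218.653] pointing down, gripper open.
Joint ranges: [-3.14, 3.14], [-0.91, 2.08], [0.19, 2.58], [-1.22, 4.36], [0.22, 2.71], [-3.12, 3.12]. Speed limits (rad/s): [2.57, 2.57, 3.14, 3.14, 3.14, 3.14].

INTERFACE

Orientations are given as a rotation vector (axis times angle).
In Python, from plant import env gives the robot as it stands.
- The arm moves only by the tool carry_out, never from a script. Its argument "motion" is one flat list of numbers, 7 for each row, row after row: the shift along the tool's x, y, z in units of 25 mm (1.0 is 25 mm), then the turn, a rotation vector about the tool's x, y, z in units of 6 degrees (1.0 is 6 degrees), then the finger opening in mm, from 0 to 93. A call has 1 to 12 rows; each row is the pose to reach, as a shift and turn from the pose commanded when the call began, along the tool's axes at that moment; what a row does not reach only later rows make up. A row lasts 1/10 s, in which the tool goes at most 50 mm and 8.59 degrees, less where a joint would pass 70% of its speed; a pose out of reach is approached as far as the arm can. A call with a gripper value outside its range is refused whole. The fingers move at their own pace and stop on an object; "squeeze" is the grip in N (left out, the last holds). Time passes only in rows, so rows that repeat a pose let the fingers close. It gives the time, the measured TCP pose, the force, the opening and the grip force at its end, in the units of the state.
- env.observe(): the state, without advancing time (a new reading comes with each control period).
- env.grab_frame(name): name is "scene" or "top" or "wrist"; returns a dict with "frame" (480x640x3 uint8, red, green, blue), "range_z" (480x640 float32, mm along the optical axis (not along the pixel's ray), 0 where there is no reading), "mtx" (3x3 intrinsics, pixels), "rvec" (rotation vector, rad) and "tvec" (3), from world to camera coordinates, as OpenCV has them; the wrist camera has in their place "hand_eye" (4x4, takes a point from camera to tool coordinates, whose origin is the TCP and whose axes are the flange's). Camera axes: x right, y down, z forward; pixel columns grow to the right and rows downward; lengths in mm; the calibration is good to about 2 mm. The wrist camera is an equidistant fisheye: a pixel r from the principal point sees the ray r / f radians off the axis. A picture is of the moment at which its call begins: read the wrist's pose just before it.
- env.hand_in(): hands the job in; it is judged then, once.
Trained networks look in the newest picture that a camera, given by its name, has taken for a name from the list of things; names that differ only in an ending like _2 or _b are one class to them, and where a whole thing is asked for, a point or a joint stands for the part that bears it (a point fixed in the world has none). Each returns a list of dicts, best first, with "p" (0 to 1); they miss things now and then, are a little off and sometimes report something else, mostly with a low value. They report only what shows in the picture. A call takes as long as a camera call.
- env.search_frame(query, camera): "bbox" ([left, top, right, bottom] in pixels, round what is visible of it).
- env.tip_of(query, camera): "pixel" ([row, column] in pixels: a listed point, or the origin of a listed thing).
The state is a dict: "t": time; "q": joint angles; "dq": joint speeds; "joint_efforts": joint torques, N m; "position": TCP position; "eef_rot": TCP orientation; "ft_force": force on the tool from outside, world axes, zero at the start; "moment": the same for the moment, N m; "gripper_width": finger opening in mm; "grip_force": force on a finger pad.
Only numpy, scipy, OpenCV 4.12 (cv2) and the standard library are available. Lean on these libraries where they do the work, as an engineer would, in place of code of your own. Each camera call takes 0.05 s, during which the arm holds its last target. There are 200 camera calls.

## Working session

There is one attempt and no reset: what is moved stays moved. The work goes in short steps, Python scripts to look and compute and a tool call to move; the robot and the scene stay as the last step left them, time stands still between calls to the robot, and variables do not carry over. Pictures are saved under pics/ and viewed, at most 13 in all, crops included, and the job is handed in when it is done.

Besides the shell and the picture viewer there is one more tool, called after "Call:" as name(argument=value, ...), one argument or row to a line, values as JSON. carry_out: Moves the arm, as the interface text tells. Its arguments: {"type":"object","properties":{"motion":{"type":"array","items":{"type":"number"}},"squeeze":{"type":"number"}},"required":["motion"]}

```bash
ls; mkdir -p pics; cat > h.py <<'E'
import numpy as np, cv2
from scipy.spatial.transform import Rotation as R
from plant import env
def cam(n):
    s=env.observe(); f=env.grab_frame(n)
    K=np.array(f['mtx'],float)
    if n=='wrist':
        T=np.eye(4);T[:3,:3]=R.from_rotvec(s['eef_rot']).as_matrix();T[:3,3]=s['position']
        C=T@np.array(f['hand_eye'])
    else:
        M=np.eye(4);M[:3,:3]=cv2.Rodrigues(np.array(f['rvec'],float))[0];M[:3,3]=np.ravel(f['tvec']);C=np.linalg.inv(M)
    return f,K,C,n
def ray(c,row,col):
    f,K,C,n=c
    x=np.array([(col-K[0,2])/K[0,0],(row-K[1,2])/K[1,1]])
    if n=='wrist':
        r=np.hypot(*x); d=np.array([*(x/max(r,1e-9)*np.sin(r)),np.cos(r)])
    else: d=np.array([*x,1.])
    return C[:3,3],C[:3,:3]@(d/np.linalg.norm(d)), C[:3,:3]@(d/d[2])
def atz(c,row,col,z):
    o,d,_=ray(c,row,col); return o+d*(z-o[2])/d[2]
def depth(c,row,col):
    o,_,d=ray(c,row,col); return o+d*c[0]['range_z'][int(row),int(col)]
def tri(*rs):
    A=0;b=0
    for o,d in rs:
        P=np.eye(3)-np.outer(d,d);A=A+P;b=b+P@o
    return np.linalg.solve(A,b)
E
cat > a.py <<'E'
from h import *
np.set_printoptions(precision=1,suppress=True)
s=env.observe();print(s['eef_rot'],env.pinch_z)
things=['canister','bridge','bridge_eye','fork_top','pin','screw','wing','timer','tape_roll','beaker_100','marker','spirit_lamp','tube_clamp']
for n in ['scene','top','wrist']:
    c=cam(n);cv2.imwrite(f'pics/{n}0.png',c[0]['frame'][...,::-1]);print(n,c[2][:3,3],c[2][:3,2],c[1][0,0])
    for q in things:
        t=env.tip_of(q,n)[:1]
        for x in t:
            r,cc=x['pixel']; print(q,round(x['p'],2),np.array([r,cc]),depth(c,min(r,479),min(cc,639)), ray(c,r,cc)[1])
E
python3 a.py
```

```text
pics
[-0.7 -3.1  0. ] 18.8
scene [-447.8 -639.   826.6] [ 0.7  0.5 -0.5] 609.820471437593
canister 0.55 [264.1 273.9] [514.2  59.5  32.9] [ 0.7  0.5 -0.6]Traceback (most recent call last):
  File "a.py", line 8, in <module>
    t=env.tip_of(q,n)[:1]
      ~~~~~~~~~~^^^^^
ValueError: it knows: beaker, bridge_eye, canister, fork_top, marker, pin, spirit_lamp, tape_roll, timer, tube_clamp, wing
```

```bash
sed -i "s/^things=.*/things=['canister','bridge_eye','fork_top','pin','wing','timer','tape_roll','beaker','marker','spirit_lamp','tube_clamp']/" a.py; python3 a.py
```

```text
[-0.7 -3.1  0. ] 18.8
scene [-447.8 -639.   826.6] [ 0.7  0.5 -0.5] 609.820471437593
canister 0.9 [263.8 276.6] [516.9  53.8  34.4] [ 0.7  0.5 -0.6]
bridge_eye 0.6 [243.8 265.3] [461.8  44.1 120.9] [ 0.7  0.5 -0.5]
fork_top 0.62 [227.8 292.2] [594.4  62.8  91.6] [ 0.7  0.5 -0.5]
pin 0.65 [228.2 292.7] [533.4  20.3 134. ] [ 0.7  0.5 -0.5]
wing 0.62 [215.6 258.6] [524.6 108.9 142.1] [ 0.7  0.5 -0.5]
timer 0.7 [372.4 452.5] [ 430.9 -417.2   11.8] [ 0.7  0.2 -0.7]
beaker 0.71 [270.1 158.1] [370.  292.2   7. ] [ 0.6  0.6 -0.6]
marker 0.63 [316.3 276.9] [387.7 -38.7   5.6] [ 0.6  0.5 -0.6]
spirit_lamp 0.95 [280.8 446.1] [ 696.2 -296.3   21.5] [ 0.8  0.2 -0.6]
tube_clamp 0.83 [373.3 368.8] [ 343.  -284.3    8.1] [ 0.7  0.3 -0.7]
top [ 274.1  -37.1 1549.6] [ 0.2 -0.  -1. ] 592.644852855346
canister 0.98 [250.9 280.9] [520.1  76.6 152.4] [ 0.2  0.1 -1. ]
bridge_eye 0.74 [275.  294.9] [465.8  44.4 123.2] [ 0.1  0.1 -1. ]
fork_top 0.81 [246.7 309.9] [533.8   7.9 131.7] [ 0.2  0.  -1. ]
pin 0.52 [253.2 419.2] [ 525.5 -265.7   78.4] [ 0.2 -0.2 -1. ]
wing 0.62 [249.5 282.2] [531.7  77.2 106.2] [ 0.2  0.1 -1. ]
timer 0.59 [290.8 471.9] [ 437.5 -410.7    7.6] [ 0.1 -0.2 -1. ]
tape_roll 0.9 [204.  371.9] [ 673.5 -154.7    2.2] [ 0.2 -0.1 -1. ]
beaker 0.74 [313.4 194.8] [381.  304.3  29.8] [ 0.1  0.2 -1. ]
marker 0.68 [308.2 327.1] [394.4 -32.9   5.7] [ 0.1  0.  -1. ]
tube_clamp 0.93 [323.  423.1] [ 355.3 -281.5    1.2] [ 0.1 -0.2 -1. ]
wrist [173.8 527.  384.4] [ 0.2 -0.1 -1. ] 371.64829954431775
beaker 0.73 [376.6 241.1] [209.1 491.4 320.3] [ 0.4 -0.4 -0.8]
```

View pics/scene0.png

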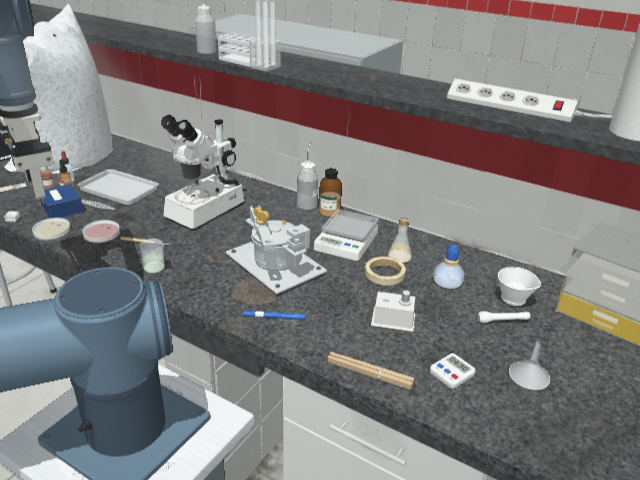

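View pics/top0.png

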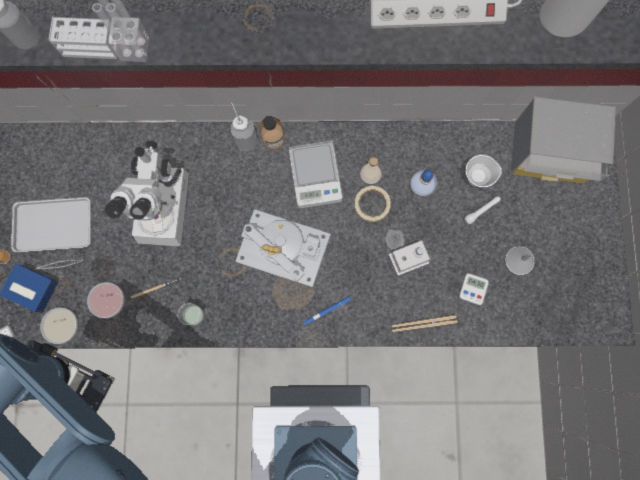

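Scene: the canister is at top-view (row 245, col 283). Its bridge runs from the pivot near (230, 252) to the eye at about (273, 295), and the fork is at (246, 311). The pin block is at (256, 410). I'll move the wrist camera over the canister.

```bash
cat >> h.py <<'E'
np.set_printoptions(precision=2,suppress=True)
def Rd(yaw): # tool down; tool x at angle yaw in world, y = yaw-90
    c,s=np.cos(yaw),np.sin(yaw); return np.array([[c,s,0],[s,-c,0],[0,0,-1]])
def goto(p,yaw=None,Rt=None):
    s=env.observe();R0=R.from_rotvec(s['eef_rot']).as_matrix()
    if Rt is None: Rt=Rd(yaw) if yaw is not None else R0
    d=R0.T@(np.array(p)-s['position'])/25; w=R.from_matrix(R0.T@Rt).as_rotvec()/np.radians(6)
    print('row',np.r_[d,w], 'dist',np.linalg.norm(d*25)); return d,w
def state():
    s=env.observe();M=R.from_rotvec(s['eef_rot']).as_matrix()
    print('t',s['t'],'q',s['q'],'p',s['position'],'yaw',np.arctan2(M[1,0],M[0,0]),'z',M[:,2],'F',s['ft_force'],'w',s['gripper_width'],s['grip_force'])
E
python3 - <<'E'
from h import *
state(); goto([420,50,310])
b=[((227.8,292.2),(246.7,309.9)),((243.8,265.3),(275,294.9))]
cs=cam('scene');ct=cam('top')
for a,c in b: print(tri(ray(cs,*a)[:2],ray(ct,*c)[:2]),atz(ct,*c,135.5),atz(ct,*c,124))
E
```

```text
t 1.9 q [ 0.92  0.26  1.53  0.    1.35 -0.2 ] p [238.6  495.55 218.63] yaw 2.6928102276164556 z [-0. -0. -1.] F [ 0.54 -0.52 -0.02] w 92.55559130739796 0.0
row [-14.27 -12.91  -3.65   0.     0.     0.  ] dist 489.6614699619048
[528.76  12.   140.62] [533.05   7.81 135.5 ] [535.16   8.17 124.  ]
[465.68  45.62 118.47] [464.11  43.75 135.5 ] [465.65  44.4  124.  ]
```

Call:
carry_out(
  motion=[0,0,-3.6,0,0,0,0,-14.3,-12.9,-3.6,0,0,0,0,-14.3,-12.9,-3.6,0,0,0,0,-14.3,-12.9,-3.6,0,0,0,0,-14.3,-12.9,-3.6,0,0,0,0,-14.3,-12.9,-3.6,0,0,0,0,-14.3,-12.9,-3.6,0,0,0,0,-14.3,-12.9,-3.6,0,0,0,0,-14.3,-12.9,-3.6,0,0,0,0,-14.3,-12.9,-3.6,0,0,0,0,-14.3,-12.9,-3.6,0,0,0,0,-14.3,-12.9,-3.6,0,0,0,0],
)

```text
t: 3.2
position: [422.3, 46.2, 308.8]
eef_rot: [0.707, 3.06, -0.002]
ft_force: [-0.7, 0.7, -1.5]
gripper_width: 2.4
grip_force: 0.0
```

```bash
cat > look.py <<'E'
from h import *
import sys
state();c=cam('wrist');cv2.imwrite(f'pics/{sys.argv[1]}.png',c[0]['frame'][...,::-1]);print(c[2][:3,3],c[2][:3,2])
np.savez(f'{sys.argv[1]}.npz',C=c[2],K=c[1],rz=c[0]['range_z'])
for q in sys.argv[2:]:
    for x in env.tip_of(q,'wrist')[:2]:
        r,cc=x['pixel']; print(q,round(x['p'],2),np.array([r,cc]),'135:',atz(c,r,cc,135.5),'124:',atz(c,r,cc,124),'147:',atz(c,r,cc,147),c[0]['range_z'][int(r),int(cc)])
E
python3 look.py w1 canister bridge_eye fork_top wing pin
```

```text
t 3.2 q [-0.15 -0.02  1.64 -0.    1.52 -1.27] p [422.32  46.23 308.82] yaw 2.6872869948670135 z [ 0. -0. -1.] F [-0.75  0.67 -1.49] w 2.401642984254854 0.0
[357.51  78.23 474.48] [ 0.24 -0.12 -0.96]
canister 0.92 [274.1 391. ] 135: [501.66  85.54 135.5 ] 124: [506.55  85.79 124.  ] 147: [496.77  85.29 147.  ] 372.0244
bridge_eye 0.97 [262.7 341.1] 135: [469.05  46.32 135.5 ] 124: [472.83  45.24 124.  ] 147: [465.27  47.41 147.  ] 484.66965
fork_top 0.68 [330.3 334. ] 135: [533.01   8.59 135.5 ] 124: [538.97   6.22 124.  ] 147: [527.06  10.95 147.  ] 74.628716
wing 0.91 [293.1 419.5] 135: [534.28 104.3  135.5 ] 124: [540.27 105.19 124.  ] 147: [528.28 103.42 147.  ] 344.8929
pin 0.61 [366.4 163.6] 135: [ 496.97 -193.38  135.5 ] 124: [ 501.7  -202.59  124.  ] 147: [ 492.24 -184.16  147.  ] 74.68901
```

View pics/w1.png

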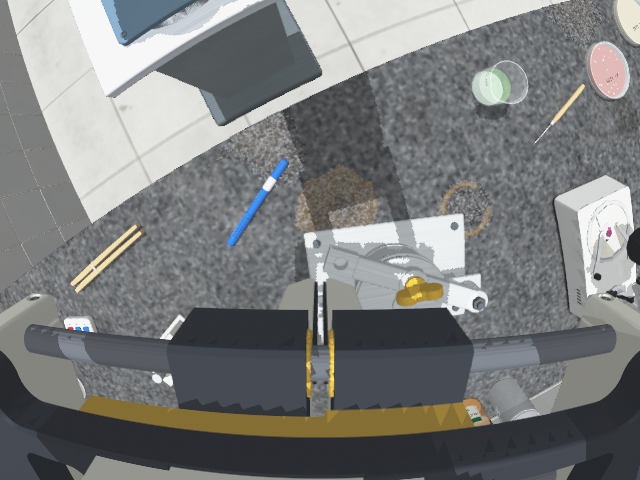

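The wrist view shows the canister foot plate. The eye is at (row 263, col 341) and the wing at (293, 419), but the fingers hide the fork. I'll put the camera right above it.

```bash
python3 -c "
from h import *
goto([570,30,330],yaw=2.8)"
```

```text
row [-5.77  1.83 -0.85  0.   -0.   -1.  ] dist 152.70969317395588
```

Call:
carry_out(
  motion=[-5.8,1.8,-0.8,0,0,-1,0,-5.8,1.8,-0.8,0,0,-1,0,-5.8,1.8,-0.8,0,0,-1,0,-5.8,1.8,-0.8,0,0,-1,0,-5.8,1.8,-0.8,0,0,-1,0,-5.8,1.8,-0.8,0,0,-1,0],
)

```text
t: 4.1
position: [569.7, 28.7, 328.6]
eef_rot: [-0.535, -3.095, -0.0]
ft_force: [0.1, 0.3, 0.9]
gripper_width: 0.3
grip_force: 0.0
```

```bash
python3 look.py w2 canister bridge_eye fork_top wing pin
```

```text
t 4.1 q [-0.15  0.25  1.28  0.    1.61 -1.37] p [569.72  28.69 328.56] yaw 2.7990754849337023 z [-0.  0. -1.] F [0.06 0.33 0.92] w 0.3260392112123083 0.0
[502.08  52.92 494.4 ] [ 0.25 -0.09 -0.97]
canister 0.75 [173.3 360.3] 135: [542.77  80.05 135.5 ] 124: [544.07  80.92 124.  ] 147: [541.46  79.18 147.  ] 385.8425
bridge_eye 0.88 [115.7 303.7] 135: [472.14  47.41 135.5 ] 124: [471.18  47.23 124.  ] 147: [473.1   47.58 147.  ] 467.4309
bridge_eye 0.27 [170.9 361.1] 135: [540.8   81.54 135.5 ] 124: [542.04  82.46 124.  ] 147: [539.56  80.62 147.  ] 387.67188
fork_top 0.9 [186.8 289.1] 135: [532.12  10.6  135.5 ] 124: [533.08   9.25 124.  ] 147: [531.16  11.96 147.  ] 405.5981
wing 0.55 [151.5 381.4] 135: [529.19 106.42 135.5 ] 124: [530.06 108.14 124.  ] 147: [528.32 104.71 147.  ] 327.10605
wing 0.3 [174.  355.6] 135: [541.93  75.5  135.5 ] 124: [543.21  76.23 124.  ] 147: [540.65  74.78 147.  ] 388.65875
pin 0.71 [253.4 110.9] 135: [ 527.65 -207.4   135.5 ] 124: [ 528.47 -215.74  124.  ] 147: [ 526.83 -199.06  147.  ] 446.55603
```

View pics/w2.png

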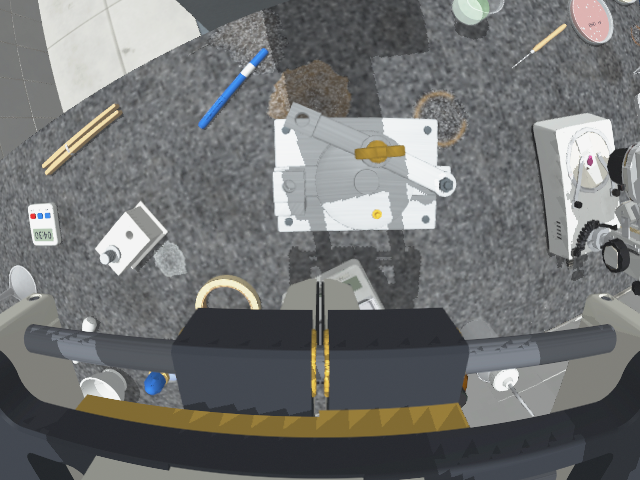

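```bash
cat > m.py <<'E'
from h import *
d=np.load('w2.npz');c=({'range_z':d['rz']},d['K'],d['C'],'wrist')
for n,(r,q) in dict(pivot=(185,445),h1=(130,290),h2=(128,427),h3=(220,428),h4=(222,285),lid=(205,345),lid2=(170,340),lid3=(175,395),bar=(128,325),bar2=(165,415),fork=(187,300),fork2=(178,280),pinh=(257,107),pintop=(253,111),block=(230,135),block2=(250,130),wt=(151,380)).items():
    o,_,_=ray(c,r,q); ud=ray(c,r,q)[1]; zz=d['rz'][r,q]
    ca=ud@d['C'][:3,2]
    print(n,'d',o+ud*zz/ca, 'z10',atz(c,r,q,8)[:2],'z130',atz(c,r,q,130)[:2])
E
python3 m.py
```

```text
pivot d [581.26 159.08 133.62] z10 [608.84 196.05] z130 [582.06 160.15]
h1 d [473.49  22.95  15.84] z10 [473.02  22.46] z130 [480.31  30.1 ]
h2 d [527.08 191.92  17.63] z10 [527.58 194.73] z130 [521.19 159.16]
h3 d [644.43 156.56  19.24] z10 [647.79 159.01] z130 [611.24 132.4 ]
h4 d [583.72 -24.73  17.75] z10 [585.39 -26.32] z130 [564.5   -6.45]
lid d [574.36  56.19  97.2 ] z10 [590.6   56.92] z130 [568.39  55.92]
lid2 d [536.56  63.49  98.11] z10 [544.4  65.9] z130 [533.78  62.64]
lid3 d [560.83 118.21  97.89] z10 [574.15 133.02] z130 [556.08 112.92]
bar d [489.86  62.75 124.18] z10 [486.03  65.84] z130 [490.05  62.6 ]
bar2 d [553.68 136.89 124.24] z10 [569.88 163.25] z130 [552.87 135.58]
fork d [535.95  20.5  135.41] z10 [547.97   8.99] z130 [536.46  20.01]
fork2 d [520.97   5.3  135.6 ] z10 [527.69 -11.63] z130 [521.27   4.56]
pinh d [ 534.06 -257.93   77.75] z10 [ 539.42 -309.97] z130 [ 530.05 -218.95]
pintop d [ 532.28 -258.65   64.22] z10 [ 536.23 -299.37] z130 [ 527.66 -211.01]
block d [ 517.6  -215.51   50.12] z10 [ 519.07 -240.96] z130 [ 514.81 -167.25]
block2 d [ 539.93 -236.21   50.27] z10 [ 543.53 -263.73] z130 [ 533.13 -184.31]
wt d [526.79 102.25 156.21] z10 [537.62 123.87] z130 [528.7  106.08]
```

```bash
python3 -c "
from h import *
goto([471,105,250],yaw=0.8)"
```

```text
row [ 4.78  1.57  3.17  0.01  0.   19.08] dist 148.76126246584076
```

The overhead view shows the pivot at (185, 445), the eye at (115, 303), the fork hole at (187, 289) and the wing at (151, 380). The bridge is about 0.46 rad open and the canister yaw is about -0.32.

Call:
carry_out(
  motion=[1.6,0.5,1,0,0,5,0,3,1,2,0,0,10,0,4.8,1.6,3.2,0,0,19,0,4.8,1.6,3.2,0,0,19,0,4.8,1.6,3.2,0,0,19,0,4.8,1.6,3.2,0,0,19,0,4.8,1.6,3.2,0,0,19,0,4.8,1.6,3.2,0,0,19,0,4.8,1.6,3.2,0,0,19,0,4.8,1.6,3.2,0,0,19,0,4.8,1.6,3.2,0,0,19,0,4.8,1.6,3.2,0,0,19,0],
)

```text
t: 5.6
position: [471.2, 105.6, 249.0]
eef_rot: [2.763, 1.494, 0.001]
ft_force: [0.5, 0.8, -1.4]
gripper_width: 0.4
grip_force: 0.0
```

```bash
python3 -c "
from h import *
state();goto([471,105,108],yaw=0.8)"
```

```text
t 5.6 q [-0.01  0.12  1.64  0.    1.39  0.57] p [471.17 105.6  249.05] yaw 0.9911917607110091 z [ 0.  0. -1.] F [ 0.47  0.81 -1.42] w 0.4092204952164612 0.0
row [-0.03  0.    5.64  0.01 -0.    1.83] dist 141.0492080586019
```

Call:
carry_out(
  motion=[0,0,1.5,0,0,1,0,0,0,3,0,0,1.8,0,0,0,4.5,0,0,1.8,0,0,0,5.6,0,0,1.8,0,0,0,5.6,0,0,1.8,0,0,0,5.6,0,0,1.8,0],
)

```text
t: 6.2
position: [471.6, 105.6, 109.3]
eef_rot: [-2.888, -1.236, -0.0]
ft_force: [-0.9, -0.6, 0.5]
gripper_width: 0.5
grip_force: 0.0
```

```bash
python3 -c "
from h import *
state()
P=np.array([582,161.])
for th in [.46,.38,.3,.22,.15,.08,.03,0,-.03]:
    a=np.radians(251.6)-th; u=np.array([np.cos(a),np.sin(a)]); n=np.array([-u[1],u[0]]); 
    p=P+118*u-29.5*n; y=np.arctan2(-u[1],-u[0]); print(th,p,n); goto([*p,108],yaw=y)
"
```

```text
t 6.2 q [-0.01  0.25  1.84  0.    1.05  0.75] p [471.57 105.62 109.34] yaw 0.8089290847738992 z [ 0.  0. -1.] F [-0.9  -0.6   0.54] w 0.48680732143877964 0.0
0.46 [477.97  97.98] [ 0.71 -0.7 ]
row [-0.04  0.4   0.05  0.   -0.    0.18] dist 10.054675203761613
0.38 [483.34  89.87] [ 0.76 -0.65]
row [-0.13  0.78  0.05  0.   -0.   -0.58] dist 19.70758733580709
0.3 [489.34  82.21] [ 0.81 -0.58]
row [-0.19  1.16  0.05  0.   -0.   -1.34] dist 29.41875784056985
0.22 [495.93  75.06] [ 0.86 -0.52]
row [-0.21  1.55  0.05  0.   -0.   -2.11] dist 39.10585363802843
0.15 [502.15  69.25] [ 0.89 -0.45]
row [-0.21  1.89  0.05  0.   -0.   -2.78] dist 47.5390855869347
0.08 [508.77  63.89] [ 0.92 -0.39]
row [-0.18  2.23  0.05  0.   -0.   -3.44] dist 55.917925700715756
0.03 [513.71  60.35] [ 0.94 -0.34]
row [-0.15  2.47  0.05  0.   -0.   -3.92] dist 61.862958221549334
0 [516.76  58.34] [ 0.95 -0.32]
row [-0.12  2.61  0.05  0.   -0.   -4.21] dist 65.4120886757603
-0.03 [519.87  56.43] [ 0.96 -0.29]
row [-0.09  2.76  0.05  0.   -0.   -4.5 ] dist 68.9467645208823
```

Call:
carry_out(
  motion=[-0.05,0.4,0,0,0,0,0,-0.13,0.78,0,0,0,-0.6,0,-0.19,1.16,0,0,0,-1.3,0,-0.2,1.55,0,0,0,-2.1,0,-0.2,1.89,0,0,0,-2.8,0,-0.18,2.1,0,0,0,-3.2,0,-0.18,2.23,0,0,0,-3.5,0,-0.16,2.35,0,0,0,-3.7,0,-0.15,2.45,0,0,0,-3.9,0],
)

```text
t: 7.1
position: [514.4, 60.2, 110.0]
eef_rot: [2.575, 1.797, 0.003]
ft_force: [-1.1, 0.9, 0.6]
gripper_width: 0.7
grip_force: 0.5
```

Call:
carry_out(
  motion=[0,0.04,0,0,0,-0.1,0,0,0.08,0,0,0,-0.1,0,0,0.12,0,0,0,-0.2,0],
)

```text
t: 7.4
position: [516.0, 59.5, 108.7]
eef_rot: [2.558, 1.824, -0.0]
ft_force: [-1.3, -0.6, 1.5]
gripper_width: 0.4
grip_force: 0.6
```

Call:
carry_out(
  motion=[0,0.05,0,0,0,0,0,0,0.1,0,0,0,0,0,0,0.15,0,0,0,0,0],
)

```text
t: 7.7
position: [518.6, 58.6, 108.5]
eef_rot: [-2.557, -1.822, 0.003]
ft_force: [-6.4, 0.8, 5.2]
gripper_width: 0.3
grip_force: 3.5
```

```bash
python3 look.py w3 bridge_eye fork_top wing canister
```

```text
t 7.7 q [-0.1   0.31  1.75  0.    1.08  0.23] p [518.63  58.56 108.5 ] yaw 1.2383826276475265 z [-0.  0. -1.] F [-6.44  0.77  5.18] w 0.2604220770407165 3.5263249646595796
[543.44 127.12 274.22] [-0.09 -0.25 -0.96]
fork_top 0.22 [189.  357.9] 135: [551.06 106.08 135.5 ] 124: [551.69 104.33 124.  ] 147: [550.43 107.82 147.  ] 123.68349
wing 0.55 [242.7 394.6] 135: [558.42  81.37 135.5 ] 124: [559.66  77.57 124.  ] 147: [557.18  85.16 147.  ] 122.29865
wing 0.43 [186.3 359.9] 135: [552.1  106.81 135.5 ] 124: [552.82 105.13 124.  ] 147: [551.38 108.5  147.  ] 149.20947
canister 0.74 [186.8 356.9] 135: [550.96 106.99 135.5 ] 124: [551.59 105.32 124.  ] 147: [550.34 108.66 147.  ] 149.61461
canister 0.16 [382.6 531.1] 135: [610.68 -17.43 135.5 ] 124: [616.25 -29.41 124.  ] 147: [605.1   -5.44 147.  ] 324.48096
```

View pics/w3.png

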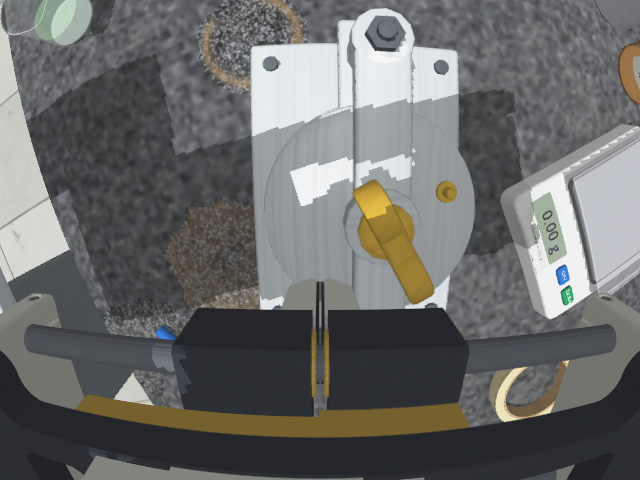

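The bridge now looks parallel to the foot plate edges and a 6 N reaction has built up, so it's close to its stop. The wing is at (row 242, col 394). I'll press a little more, then back off.

Call:
carry_out(
  motion=[0,0.06,0,0,0,0,0,0,0.06,0,0,0,0,0,0,0.06,0,0,0,0,0],
)

```text
t: 8.25
position: [518.7, 58.6, 108.5]
eef_rot: [-2.555, -1.822, 0.005]
ft_force: [-9.5, 1.6, 6.6]
gripper_width: 0.8
grip_force: 4.8
```

Call:
carry_out(
  motion=[0,-0.6,0,0,0,0,0,0,-1.2,0,0,0,0,0,0,-1.2,-3,0,0,0,0,0,-1.2,-6,0,0,0,0,0,-1.2,-9,0,0,0,0,0,-1.2,-9,0,0,0,0,0,-1.2,-9,0,0,0,0],
)

```text
t: 8.95
position: [494.7, 67.6, 338.9]
eef_rot: [2.553, 1.82, 0.011]
ft_force: [-0.1, -1.0, 0.7]
gripper_width: 0.4
grip_force: 0.0
```

```bash
python3 look.py w4 bridge_eye fork_top wing; python3 - <<'E'
from h import *
c=cam('top')
for q in ['fork_top','pin','wing','bridge_eye']:
    for x in env.tip_of(q,'top')[:1]:
        print(q,x['p'],[atz(c,*x['pixel'],z) for z in (50,135.5,147)])
goto([500,-150,330],yaw=2.8)
E
```

```text
t 8.95 q [-0.09  0.1   1.44  0.    1.59  0.24] p [494.68  67.6  338.89] yaw 1.2384865125428086 z [ 0.01 -0.   -1.  ] F [-0.11 -1.02  0.74] w 0.404895444477773 0.0
[517.59 136.34 504.8 ] [-0.08 -0.25 -0.97]
bridge_eye 0.67 [253.1 368.8] 135: [532.54  12.19 135.5 ] 124: [533.     8.32 124.  ] 147: [532.07  16.05 147.  ] 413.85245
fork_top 0.74 [256.4 367.5] 135: [530.18   9.18 135.5 ] 124: [530.58   5.22 124.  ] 147: [529.79  13.14 147.  ] 408.10025
wing 0.94 [182.4 373.4] 135: [559.06  81.28 135.5 ] 124: [560.35  79.57 124.  ] 147: [557.77  83.   147.  ] 345.55734
wing 0.38 [282.2 272.8] 135: [426.03  14.81 135.5 ] 124: [423.18  11.03 124.  ] 147: [428.88  18.6  147.  ] 528.60187
fork_top 0.68 [array([553.4 ,   7.18,  50.  ]), array([537.48,   4.66, 135.5 ]), array([535.34,   4.32, 147.  ])]
pin 0.5 [array([ 529.61, -268.77,   50.  ]), array([ 515.05, -255.56,  135.5 ]), array([ 513.09, -253.78,  147.  ])]
bridge_eye 0.53 [array([535.66,  10.76,  50.  ]), array([520.75,   8.03, 135.5 ]), array([518.74,   7.66, 147.  ])]
row [ -8.13   3.14   0.08  -0.03  -0.02 -14.91] dist 217.87049464315427
```

```bash
python3 -c "
import cv2
i=cv2.imread('pics/w4.png')[140:300,290:450];cv2.imwrite('pics/w4c.png',cv2.resize(i,None,fx=3.75,fy=3.75,interpolation=cv2.INTER_CUBIC))"
```

```text
(no output)
```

View pics/w4c.png

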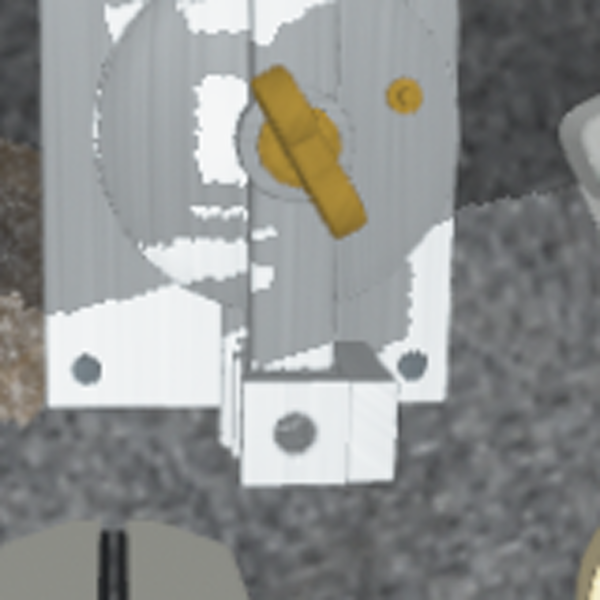

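The crop shows the bar inside the fork and the fork hole at (row 255, col 368). Two views agree on (531.7, 10.5). Next I'll look at the pin.

```bash
python3 -c "
from h import *
goto([520,-310,260],yaw=1.25)"
```

```text
row [-13.92   5.99   2.87  -0.03   0.01  -0.11] dist 385.53505314435887
```

Call:
carry_out(
  motion=[-13.9,6,2.9,0,0,0,45,-13.9,6,2.9,0,0,0,45,-13.9,6,2.9,0,0,0,45,-13.9,6,2.9,0,0,0,45,-13.9,6,2.9,0,0,0,45,-13.9,6,2.9,0,0,0,45,-13.9,6,2.9,0,0,0,45,-13.9,6,2.9,0,0,0,45,-13.9,6,2.9,0,0,0,45,-13.9,6,2.9,0,0,0,45,-13.9,6,2.9,0,0,0,45],
)

```text
t: 10.5
position: [521.0, -308.6, 260.9]
eef_rot: [-2.557, -1.824, -0.0]
ft_force: [-0.3, -0.8, -0.7]
gripper_width: 45.3
grip_force: 0.0
```

```bash
python3 look.py w5 pin; python3 -c "
import cv2
i=cv2.imread('pics/w5.png');cv2.imwrite('pics/w5c.png',cv2.resize(i[60:360,180:500],None,fx=1.8,fy=1.8,interpolation=cv2.INTER_CUBIC))"
```

```text
t 10.5 q [-0.72  0.34  1.32  0.    1.48 -0.39] p [ 521.   -308.62  260.93] yaw 1.2390513051826018 z [-0.  0. -1.] F [-0.25 -0.77 -0.72] w 45.29979607415348 0.0
[ 545.47 -240.14  426.74] [-0.09 -0.25 -0.97]
pin 0.94 [170.2 315.4] 135: [ 535.12 -259.28  135.5 ] 124: [ 534.71 -260.04  124.  ] 147: [ 535.53 -258.53  147.  ] 344.5147
```

View pics/w5c.png

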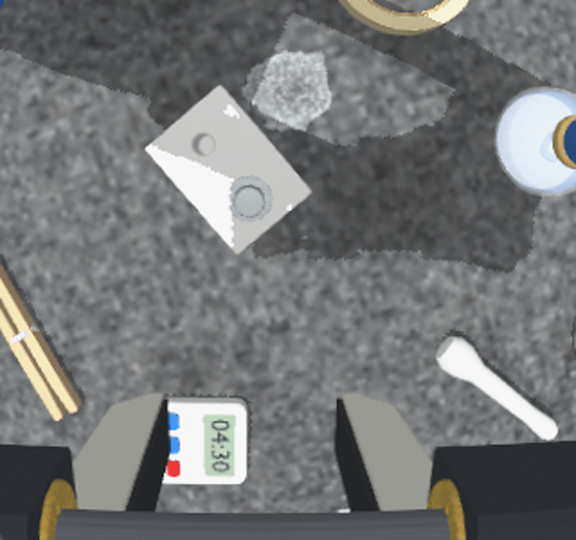

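The pin's grip top is at about (row 172, col 318) and its head at (170, 319), in the block's right-hand hole. The timer lies under the fingers, well below them.

```bash
python3 - <<'E'
from h import *
d=np.load('w5.npz');c=({'range_z':d['rz']},d['K'],d['C'],'wrist');rz=d['rz']
h,w=rz.shape;P=[]
for r in range(140,205):
    for q in range(285,355):
        o,ud,_=ray(c,r,q);P.append([r,q,*(o+ud*rz[r,q]/(ud@d['C'][:3,2]))])
P=np.array(P);g=P[P[:,4]>72];print('grip',g.mean(0),g.min(0),g.max(0))
k=P[(P[:,4]>53)&(P[:,4]<58)];print('head',k.mean(0),k.min(0),k.max(0))
m=P[(P[:,4]>47)&(P[:,4]<52)];print('block',m[:,4].mean())
print(atz(c,172,318.2,77),atz(c,170,319,55))
p=g[:,2:4].mean(0); goto([*p,120],yaw=1.25); goto([*p,58],yaw=1.25)
E
```

```text
grip [ 171.64  318.95  536.1  -262.75  110.65] [ 143.    290.    526.56 -272.99   72.08] [ 201.    353.    545.47 -240.14  426.74]
head [ 169.03  317.83  534.92 -264.27   54.67] [ 158.    306.    521.72 -277.68   53.06] [ 182.    330.    547.39 -253.22   57.31]
block 49.70075979364447
[ 534.96 -265.6    77.  ] [ 535.71 -265.56   55.  ]
row [ 1.92 -0.04  5.67  0.   -0.   -0.1 ] dist 149.5446978384285
row [ 1.92 -0.04  8.15  0.   -0.   -0.1 ] dist 209.219911863493
```

```bash
python3 -c "
from h import *
goto([535,-265.4,120],yaw=1.25);goto([535,-265.4,58],yaw=1.25)"
```

```text
row [ 1.8  -0.04  5.67  0.   -0.   -0.1 ] dist 148.65312028526108
row [ 1.8  -0.04  8.15  0.   -0.   -0.1 ] dist 208.58356847826053
```

Call:
carry_out(
  motion=[0.9,0,2,0,0,0,45,1.8,0,4,0,0,0,45,1.8,0,5.7,0,0,0,40,1.8,0,6.8,0,0,0,40,1.8,0,7.6,0,0,0,40,1.8,0,8.1,0,0,0,40,1.8,0,8.1,0,0,0,40],
  squeeze=30,
)

```text
t: 11.3
position: [535.2, -265.8, 57.6]
eef_rot: [-2.555, -1.824, 0.001]
ft_force: [0.6, 0.1, 0.3]
gripper_width: 39.9
grip_force: 0.0
```

Call:
carry_out(
  motion=[0,0,0,0,0,0,10,0,0,0,0,0,0,10,0,0,0,0,0,0,10,0,0,0,0,0,0,10,0,0,0,0,0,0,10],
)

```text
t: 11.8
position: [534.8, -267.1, 59.8]
eef_rot: [-2.558, -1.823, 0.002]
ft_force: [-3.9, 1.3, 5.8]
gripper_width: 14.8
grip_force: 30.0
```

Call:
carry_out(
  motion=[0,0,-1,0,0,0,10,0,0,-2,0,0,0,10,0,0,-4,0,0,0,10,0,0,-5.5,0,0,0,10,0,0,-7,0,0,0,10,0,0,-7,0,0,0,10],
)

```text
t: 12.4
position: [538.3, -269.1, 240.7]
eef_rot: [2.549, 1.816, 0.006]
ft_force: [0.3, -0.8, 1.0]
gripper_width: 15.1
grip_force: 30.0
```

```bash
python3 -c "
from h import *
state();goto([531.7,10.5,230],yaw=1.25)"
```

```text
t 12.4 q [-0.65  0.33  1.38  0.    1.42 -0.32] p [ 538.25 -269.12  240.73] yaw 1.2382755463167876 z [ 0.01 -0.01 -1.  ] F [ 0.28 -0.8   1.01] w 15.1343540095733 29.991896152496338
row [10.49 -3.9   0.34  0.11  0.04 -0.11] dist 279.90528123868756
```

Call:
carry_out(
  motion=[2,-0.8,0,0,0,0,10,4,-1.6,0,0,0,0,10,6,-2.4,0,0,0,0,10,8,-3.2,0,0,0,0,10,9.5,-3.7,0.2,0,0,0,10,10.4,-3.9,0.3,0,0,0,10,10.4,-3.9,0.3,0,0,0,10,10.4,-3.9,0.3,0,0,0,10,10.4,-3.9,0.3,0,0,0,10],
)

```text
t: 13.3
position: [528.5, 9.3, 226.0]
eef_rot: [2.559, 1.822, -0.001]
ft_force: [0.2, -0.2, -0.5]
gripper_width: 15.3
grip_force: 30.0
```

```bash
python3 look.py w6 fork_top pin bridge_eye wing; python3 -c "
from h import *
state();goto([531.7,10.5,215],yaw=1.25)
import cv2
i=cv2.imread('pics/w6.png');cv2.imwrite('pics/w6c.png',cv2.resize(i[160:400,180:480],None,fx=2.5,fy=2.5,interpolation=cv2.INTER_CUBIC))"
```

```text
t 13.3 q [-0.19  0.22  1.57 -0.    1.35  0.14] p [528.47   9.26 226.04] yaw 1.237537190157437 z [-0. -0. -1.] F [ 0.16 -0.22 -0.55] w 15.265880090361186 29.99185413122177
[552.98  77.95 391.76] [-0.09 -0.25 -0.96]
fork_top 0.78 [244.3 321.5] 135: [530.65   9.38 135.5 ] 124: [529.65   6.3  124.  ] 147: [531.65  12.46 147.  ] 288.2902
fork_top 0.58 [277.1 218.5] 135: [448.73  10.45 135.5 ] 124: [444.05   7.42 124.  ] 147: [453.41  13.48 147.  ] 416.96118
pin 0.62 [284.5 316.2] 135: [516.84 -18.62 135.5 ] 124: [515.22 -22.95 124.  ] 147: [518.46 -14.29 147.  ] 169.81593
bridge_eye 0.84 [240.1 322.7] 135: [532.48  12.04 135.5 ] 124: [531.56   9.09 124.  ] 147: [533.4  15.  147. ] 298.37952
wing 0.62 [128.9 322.2] 135: [557.68  86.15 135.5 ] 124: [557.89  86.52 124.  ] 147: [557.47  85.79 147.  ] 224.3455
t 13.55 q [-0.19  0.21  1.57 -0.    1.35  0.14] p [528.46   9.32 226.12] yaw 1.2366353425587921 z [-0. -0. -1.] F [-1.02 -0.11  0.1 ] w 15.49001304041573 29.99186933040619
row [ 0.09  0.11  0.44 -0.    0.   -0.13] dist 11.646428997590197
```

View pics/w6c.png

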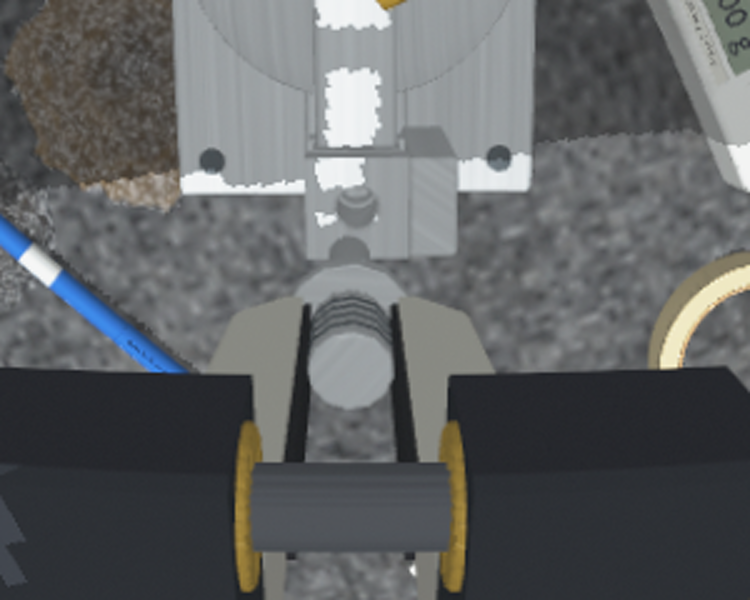

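Above the fork with the pin gripped upright: the fork hole is at about (row 242, col 322.5), the shank tip at about (258, 319.5), and the grip top at (309, 320).

```bash
cat > pt.py <<'E'
from h import *
d=np.load('w6.npz');rz=d['rz'];c=({'range_z':rz},d['K'],d['C'],'wrist')
def D(r,q):
    o,ud,_=ray(c,r,q);return o+ud*rz[int(round(r)),int(round(q))]/(ud@d['C'][:3,2])
s=env.observe();p0=np.array([528.47,9.26,226.04])
for n,r,q in [('griptop',308.8,319.9),('griptop2',300,320),('head',270,320),('tip',257,319.5),('tip2',254,319.5),('forktop',235,325),('forktop2',255,308)]: print(n,D(r,q),D(r,q)-p0)
print('hole',atz(c,242,322.4,135.5))
top=D(308.8,319.9)[2]
print('axis at top',atz(c,308.8,319.9,top)); 
for r in (256,258,260): print('tip',atz(c,r,319.4,top-72))
E
python3 pt.py
```

```text
griptop [529.62  10.15 242.49] [ 1.15  0.89 16.45]
griptop2 [531.02  14.07 242.17] [ 2.55  4.81 16.13]
head [533.21  20.32 221.4 ] [ 4.74 11.06 -4.64]
tip [531.12  15.06 182.79] [  2.65   5.8  -43.25]
tip2 [526.94   3.04 135.72] [ -1.53  -6.22 -90.32]
forktop [531.91   3.23  87.31] [   3.44   -6.03 -138.73]
forktop2 [518.73   4.79 134.85] [ -9.74  -4.47 -91.19]
hole [531.81  10.78 135.5 ]
axis at top [529.62  10.15 242.49]
tip [529.99  12.   170.49]
tip [529.56  10.76 170.49]
tip [529.12   9.51 170.49]
```

Call:
carry_out(
  motion=[0.05,0.08,0.4,0,0,0,10,0.05,0.08,0.8,0,0,0,10,0.05,0.08,1.1,0,0,0,10,0.05,0.08,1.1,0,0,0,10,0.05,0.08,1.1,0,0,0,10],
)

```text
t: 14.05
position: [530.5, 11.0, 198.2]
eef_rot: [-2.558, -1.823, 0.001]
ft_force: [-0.3, -1.4, 0.1]
gripper_width: 15.3
grip_force: 30.0
```

```bash
python3 look.py w7 fork_top; python3 -c "
import cv2
i=cv2.imread('pics/w7.png');cv2.imwrite('pics/w7c.png',cv2.resize(i[190:330,250:390],None,fx=4,fy=4,interpolation=cv2.INTER_CUBIC))"
```

```text
t 14.05 q [-0.19  0.24  1.61 -0.    1.29  0.14] p [530.47  11.01 198.21] yaw 1.2385399205231098 z [-0.  0. -1.] F [-0.31 -1.43  0.09] w 15.289093047788983 29.99183624982834
[555.06  79.6  363.95] [-0.09 -0.25 -0.96]
fork_top 0.88 [258.  320.9] 135: [531.66  10.07 135.5 ] 124: [530.48   6.57 124.  ] 147: [532.84  13.57 147.  ] 215.65024
fork_top 0.21 [138.  323.2] 135: [557.79  81.6  135.5 ] 124: [557.92  81.7  124.  ] 147: [557.65  81.5  147.  ] 197.93547
```

View pics/w7c.png

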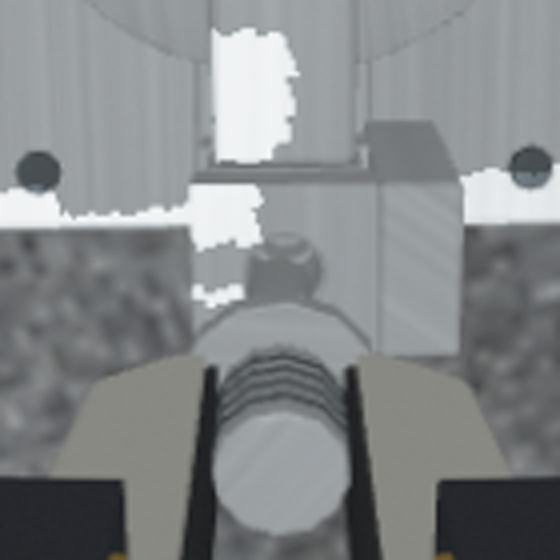

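The tip is nearly over the hole mouth. The hole centre is at about (258.3, 320.9) and the grip top at (307.9, 320.3). I'll work out the remaining offset.

```bash
python3 - <<'E'
from h import *
d=np.load('w7.npz');rz=d['rz'];c=({'range_z':rz},d['K'],d['C'],'wrist')
def D(r,q):
    o,ud,_=ray(c,r,q);return o+ud*rz[int(round(r)),int(round(q))]/(ud@d['C'][:3,2])
print(D(307.9,320.3),D(303,320.3),'hole',atz(c,258.2,320.9,135.5))
# head disc: fit from depth, tip: shank pixels
P=np.array([[r,q,*D(r,q)] for r in range(245,330) for q in range(295,346)])
z0=198.2
g=P[(P[:,4]>z0+14)&(P[:,4]<z0+19)];print('top',g.mean(0),g.min(0),g.max(0))
h=P[(P[:,4]>z0-8)&(P[:,4]<z0-3.5)];print('head',len(h),h.mean(0),h.min(0),h.max(0))
t=P[(P[:,4]>138)&(P[:,4]<185)];print('shank',len(t),t.min(0),t.max(0))
for r in range(252,268,2): print(r,D(r,321))
E
```

```text
[531.88  12.06 214.22] [532.68  14.38 214.33] hole [531.61   9.94 135.5 ]
top [305.66 319.85 532.13  13.38 214.8 ] [289.   295.   521.36   1.05 212.21] [325.   345.   544.76  23.37 217.2 ]
head 560 [273.09 319.74 534.46  20.33 192.8 ] [263.   296.   522.1   12.4  190.27] [285.   342.   544.07  25.28 194.68]
shank 122 [255.   312.   527.84  12.25 148.84] [264.   327.   536.45  17.67 166.65]
252 [529.82   4.28 102.15]
254 [529.77   4.16 106.69]
256 [534.01  16.84 153.96]
258 [533.9   16.54 156.83]
260 [533.99  16.85 161.57]
262 [533.76  16.2  163.12]
264 [536.37  23.96 190.84]
266 [536.23  23.59 192.69]
```

Call:
carry_out(
  motion=[-0.07,0.01,0.1,0,0,0,10,-0.07,0.01,0.2,0,0,0,10,-0.07,0.01,0.3,0,0,0,10,-0.07,0.01,0.4,0,0,0,10,-0.07,0.01,0.5,0,0,0,10,-0.07,0.01,0.6,0,0,0,10],
)

```text
t: 14.75
position: [530.3, 9.2, 183.4]
eef_rot: [-2.558, -1.823, 0.0]
ft_force: [0.2, -0.4, -0.5]
gripper_width: 15.0
grip_force: 30.0
```

Call:
carry_out(
  motion=[0,0,0.12,0,0,0,10,0,0,0.24,0,0,0,10,0,0,0.36,0,0,0,10,0,0,0.48,0,0,0,10],
)

```text
t: 15.15
position: [530.3, 9.2, 171.4]
eef_rot: [2.558, 1.823, -0.0]
ft_force: [-0.5, -0.4, -0.0]
gripper_width: 15.0
grip_force: 30.0
```

Call:
carry_out(
  motion=[0,0,0.12,0,0,0,10,0,0,0.24,0,0,0,10,0,0,0.36,0,0,0,10,0,0,0.4,0,0,0,10],
)

```text
t: 15.55
position: [530.1, 9.2, 161.2]
eef_rot: [-2.558, -1.823, 0.001]
ft_force: [-0.1, -0.1, -0.5]
gripper_width: 14.9
grip_force: 30.0
```

Call:
carry_out(
  motion=[0,0,0.12,0,0,0,10,0,0,0.24,0,0,0,10,0,0,0.36,0,0,0,10,0,0,0.48,0,0,0,10],
)

```text
t: 15.95
position: [530.3, 9.2, 149.4]
eef_rot: [-2.558, -1.823, 0.0]
ft_force: [-0.0, 1.1, -0.6]
gripper_width: 15.1
grip_force: 30.0
```

Call:
carry_out(
  motion=[0,0,0.06,0,0,0,10,0,0,0.1,0,0,0,10,0,0,0.14,0,0,0,10,0,0,0.17,0,0,0,10],
)

```text
t: 16.35
position: [530.4, 9.2, 145.4]
eef_rot: [2.558, 1.823, 0.0]
ft_force: [-0.1, 0.5, 0.1]
gripper_width: 15.1
grip_force: 30.0
```

Call:
carry_out(
  motion=[0,0,0.05,0,0,0,10,0,0,0.1,0,0,0,10,0,0,0.1,0,0,0,10],
)

```text
t: 16.65
position: [530.4, 9.2, 145.2]
eef_rot: [2.557, 1.823, 0.001]
ft_force: [-5.2, 0.2, 14.9]
gripper_width: 15.6
grip_force: 30.0
```

Call:
carry_out(
  motion=[0,0,-0.05,0,0,0,40,0,0,-0.05,0,0,0,40,0,0,-0.05,0,0,0,40,0,0,-0.05,0,0,0,40,0,0,-2,0,0,0,40,0,0,-4,0,0,0,40,0,0,-6,0,0,0,40,0,0,-6,0,0,0,40],
)

```text
t: 17.45
position: [533.8, 8.6, 300.3]
eef_rot: [2.55, 1.818, 0.015]
ft_force: [0.3, -0.0, 0.8]
gripper_width: 40.3
grip_force: 0.0
```

```bash
python3 look.py w8 fork_top pin wing; python3 - <<'E'
from h import *
d=np.load('w8.npz');rz=d['rz'];K=d['K'];c=({'range_z':rz},K,d['C'],'wrist')
P=np.array([[r,q,*(lambda o,u:o+u*rz[r,q]/(u@d['C'][:3,2]))(*ray(c,r,q)[:2])] for r in range(60,330) for q in range(200,450)])
w=P[(P[:,4]>151)&(P[:,4]<163)&(np.hypot(P[:,2]-557,P[:,3]-85)<34)]
xy=w[:,2:4];print('wing',len(w),xy.mean(0),w[:,4].max(),np.median(w[:,4]))
if len(w):
    r=cv2.minAreaRect(xy.astype(np.float32));print(r,cv2.boxPoints(r)); e,v=np.linalg.eigh(np.cov(xy.T));print(e,np.degrees(np.arctan2(v[1,1],v[0,1])))
g=P[(np.hypot(P[:,2]-531,P[:,3]-10)<22)&(P[:,4]>150)&(P[:,4]<172)];print('pin top',g[:,2:].mean(0) if len(g) else 0,len(g))
h=P[(np.hypot(P[:,2]-531,P[:,3]-10)<22)&(P[:,4]>138.5)&(P[:,4]<144)];print('head',h[:,2:].mean(0) if len(h) else 0,len(h))
E
```

```text
t 17.45 q [-0.19  0.18  1.44  0.    1.51  0.14] p [533.76   8.62 300.33] yaw 1.2385348146197332 z [ 0.01 -0.   -1.  ] F [ 0.33 -0.02  0.79] w 40.28629281895387 0.0
[556.    77.65 466.21] [-0.07 -0.25 -0.97]
fork_top 0.84 [223.6 312.5] 135: [530.29   9.75 135.5 ] 124: [529.4    7.38 124.  ] 147: [531.19  12.11 147.  ] 311.5522
fork_top 0.43 [406.7 269.1] 135: [ 412.8 -173.8  135.5] 124: [ 407.82 -182.55  124.  ] 147: [ 417.78 -165.06  147.  ] 536.71893
pin 0.65 [222.3 311.5] 135: [529.84  11.19 135.5 ] 124: [528.93   8.88 124.  ] 147: [530.75  13.5  147.  ] 310.8623
wing 0.64 [133.6 312.7] 135: [557.19  86.38 135.5 ] 124: [557.24  86.68 124.  ] 147: [557.15  86.08 147.  ] 297.06357
wing 0.5 [224.6 311.7] 135: [529.3    9.11 135.5 ] 124: [528.37   6.72 124.  ] 147: [530.23  11.49 147.  ] 310.7021
wing 673 [556.87  85.61] 162.55578907930845 158.69412332794082
((556.8563842773438, 85.60799407958984), (10.47437858581543, 47.02259063720703), 10.875134468078613) [[547.28 107.71]
 [556.15  61.53]
 [566.44  63.51]
 [557.56 109.69]]
[  8.35 173.62] 100.71017321959886
pin top [532.15  11.62 160.9 ] 311
head [533.43  14.34 140.22] 279
```

View pics/w8.png

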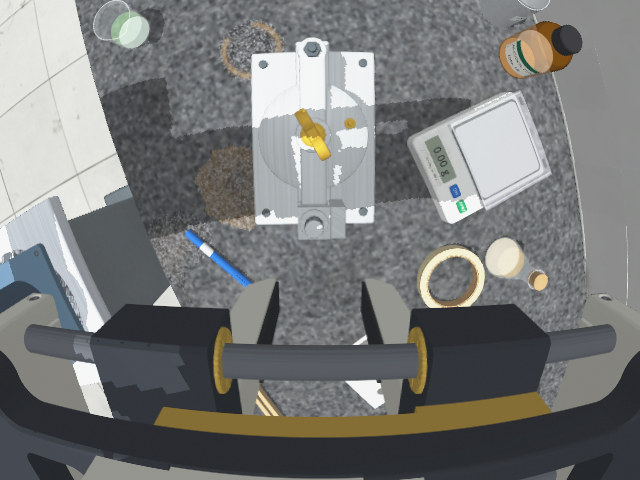

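The pin is home: its head top is at z ≈ 140 and the pin shows at (224, 312). The wing is at (134, 313), centred on (556.9, 85.6), with its axis at 100.8° world.

```bash
python3 -c "
from h import *
state();goto([556.9,85.6,190],yaw=1.759);goto([556.9,85.6,136.5],yaw=1.759)"
```

```text
t 17.65 q [-0.19  0.18  1.45 -0.    1.51  0.14] p [529.5    9.3  291.17] yaw 1.2383162198896036 z [-0.  0. -1.] F [-0.84 -0.21 -0.38] w 39.88505452772301 0.0
row [ 3.24  0.05  4.05 -0.03 -0.   -4.97] dist 129.6472207723743
row [ 3.25  0.06  6.19 -0.03 -0.   -4.97] dist 174.63035087347518
```

Call:
carry_out(
  motion=[1.2,0,1.2,0,0,-1.4,40,2.4,0,2.4,0,0,-2.8,40,3.24,0.05,3.5,0,0,-4.2,40,3.24,0.05,4,0,0,-5,40,3.24,0.05,4.8,0,0,-5,40,3.24,0.05,5.4,0,0,-5,40,3.24,0.05,5.9,0,0,-5,40,3.24,0.05,6.17,0,0,-5,40,3.24,0.05,6.17,0,0,-5,40,3.24,0.05,6.17,0,0,-5,40],
  squeeze=40,
)

```text
t: 18.65
position: [558.1, 85.2, 138.8]
eef_rot: [1.999, 2.423, 0.0]
ft_force: [-0.2, -0.2, -0.4]
gripper_width: 40.0
grip_force: 0.0
```

Call:
carry_out(
  motion=[0,0,0,0,0,0,5,0,0,0,0,0,0,5,0,0,0,0,0,0,5,0,0,0,0,0,0,5,0,0,0,0,0,0,5],
)

```text
t: 19.15
position: [556.5, 85.0, 138.9]
eef_rot: [-1.998, -2.422, 0.004]
ft_force: [-5.5, -1.5, 4.3]
gripper_width: 9.7
grip_force: 40.0
```

```bash
python3 -c "
from h import *
state();print(env.observe()['moment'])"
```

```text
t 19.15 q [-0.05  0.35  1.61 -0.    1.18 -0.24] p [556.5   85.02 138.94] yaw 1.7621515828541634 z [-0. -0. -1.] F [-5.55 -1.52  4.34] w 9.701718003785592 40.00121754594147
[-0.36  1.07 -0.06]
```

Call:
carry_out(
  motion=[0,0,0,0,0,1,5,0,0,0,0,0,2,5,0,0,0,0,0,3,5,0,0,0,0,0,4,5,0,0,0.01,0,0,5,5,0,0,0.01,0,0,6,5],
)

```text
t: 19.75
position: [555.9, 85.1, 138.6]
eef_rot: [-2.652, -1.681, 0.006]
ft_force: [-6.3, -1.6, 5.4]
gripper_width: 9.5
grip_force: 40.0
```

```bash
python3 -c "
from h import *
state();print(env.observe()['moment'],env.observe()['joint_efforts'])"
```

```text
t 19.75 q [-0.05  0.35  1.62 -0.    1.18  0.4 ] p [555.95  85.08 138.61] yaw 1.1296486945644908 z [-0. -0. -1.] F [-6.32 -1.58  5.41] w 9.51098635132287 39.99893403612077
[-0.31  1.27  0.03] [  0.09 -44.14 -27.97   0.62  -2.32  -1.32]
```

Call:
carry_out(
  motion=[0,0,0,0,0,0.7,5,0,0,0,0,0,1.4,5,0,0,0,0,0,2,5],
)

```text
t: 20.05
position: [555.8, 85.2, 138.5]
eef_rot: [-2.813, -1.397, 0.006]
ft_force: [-6.9, -0.8, 5.4]
gripper_width: 9.6
grip_force: 40.0
```

```bash
echo "
from h import *
s=env.observe();state();print(s['moment'],s['joint_efforts'])">s.py; python3 s.py
```

```text
t 20.05 q [-0.05  0.35  1.62 -0.    1.18  0.6 ] p [555.77  85.19 138.49] yaw 0.921766842594151 z [-0. -0. -1.] F [-6.91 -0.79  5.45] w 9.628583169881107 40.000331830233335
[-0.21  1.33  0.11] [ -0.06 -44.24 -28.13   0.53  -2.41  -0.67]
```

Call:
carry_out(
  motion=[0,0,0,0,0,0.7,5,0,0,0,0,0,1.4,5,0,0,0,0,0,2,5],
)

```text
t: 20.35
position: [555.7, 85.3, 138.4]
eef_rot: [-2.943, -1.095, 0.007]
ft_force: [-6.5, -1.1, 5.6]
gripper_width: 9.7
grip_force: 40.0
```

```bash
python3 s.py
```

```text
t 20.35 q [-0.05  0.35  1.62 -0.    1.18  0.81] p [555.66  85.28 138.43] yaw 0.7122967492001903 z [-0. -0. -1.] F [-6.48 -1.08  5.63] w 9.7396113030527 40.00024524517357
[-0.14  1.37  0.03] [ -0.28 -44.41 -28.33   0.4   -2.47  -0.67]
```

Call:
carry_out(
  motion=[0,0,0,0,0,0.7,5,0,0,0,0,0,1.4,5,0,0,0,0,0,2,5],
)

```text
t: 20.65
position: [555.5, 85.4, 138.3]
eef_rot: [-3.042, -0.781, 0.007]
ft_force: [-6.8, -0.0, 4.4]
gripper_width: 9.3
grip_force: 40.0
```

```bash
python3 s.py
```

```text
t 20.65 q [-0.05  0.35  1.62 -0.    1.18  1.02] p [555.54  85.43 138.31] yaw 0.5029060833879889 z [-0. -0. -1.] F [-6.8  -0.03  4.4 ] w 9.319437448500947 40.000091129913926
[-0.06  1.38  0.05] [ -0.53 -44.6  -28.5    0.24  -2.51  -0.67]
```

Call:
carry_out(
  motion=[0,0,0,0,0,0.7,5,0,0,0,0,0,1.4,5,0,0,0,0,0,2,5],
)

```text
t: 20.95
position: [555.5, 85.6, 138.2]
eef_rot: [-3.107, -0.459, 0.008]
ft_force: [-6.9, 1.2, 4.2]
gripper_width: 9.7
grip_force: 40.0
```

```bash
python3 s.py
```

```text
t 20.95 q [-0.05  0.35  1.62 -0.    1.18  1.23] p [555.48  85.58 138.24] yaw 0.2934007399451955 z [-0.  0. -1.] F [-6.94  1.23  4.23] w 9.656044130785387 40.00002703629434
[0.09 1.29 0.08] [ -0.81 -44.82 -28.64   0.06  -2.51  -0.67]
```

Call:
carry_out(
  motion=[0,0,0,0,0,0.7,5,0,0,0,0,0,1.4,5,0,0,0,0,0,2,5],
)

```text
t: 21.25
position: [555.4, 85.8, 138.2]
eef_rot: [-3.138, -0.132, 0.008]
ft_force: [-5.8, 2.0, 2.9]
gripper_width: 9.7
grip_force: 40.0
```

```bash
python3 s.py
```

```text
t 21.25 q [-0.05  0.35  1.62  0.    1.18  1.44] p [555.43  85.76 138.16] yaw 0.0840234300981597 z [-0.01  0.   -1.  ] F [-5.77  2.02  2.87] w 9.67947941471649 39.99994064681232
[0.12 1.34 0.04] [ -1.1  -45.07 -28.75  -0.13  -2.48  -0.67]
```

Call:
carry_out(
  motion=[0,0,0,0,0,0.7,5,0,0,0,0,0,1.4,5,0,0,0,0,0,2,5],
)

```text
t: 21.55
position: [555.4, 85.9, 138.1]
eef_rot: [-3.135, 0.197, 0.008]
ft_force: [-5.8, 0.9, 3.2]
gripper_width: 9.8
grip_force: 40.0
```

```bash
python3 s.py
```

```text
t 21.55 q [-0.05  0.35  1.62  0.    1.18  1.65] p [555.4   85.93 138.06] yaw -0.1254490290350636 z [-0.01  0.   -1.  ] F [-5.82  0.89  3.24] w 9.84703616687945 39.99964945949614
[0.28 1.31 0.05] [ -1.4  -45.35 -28.82  -0.34  -2.4   -0.67]
```

Call:
carry_out(
  motion=[0,0,0,0,0,0.7,5,0,0,0,0,0,1.4,5,0,0,0,0,0,2,5],
)

```text
t: 21.85
position: [555.4, 86.1, 138.0]
eef_rot: [-3.097, 0.523, 0.008]
ft_force: [-5.9, 3.3, 3.2]
gripper_width: 9.6
grip_force: 40.0
```

```bash
python3 s.py
```

```text
t 21.85 q [-0.05  0.35  1.62  0.    1.18  1.86] p [555.44  86.11 138.  ] yaw -0.3348423481557641 z [-0.01  0.   -1.  ] F [-5.93  3.29  3.23] w 9.569960539167992 40.00312227755785
[0.39 1.24 0.17] [ -1.71 -45.65 -28.86  -0.51  -2.29  -0.62]
```

Call:
carry_out(
  motion=[0,0,0,0,0,0.5,5,0,0,0,0,0,1,5],
)

```text
t: 22.05
position: [555.3, 86.2, 138.0]
eef_rot: [3.066, -0.682, -0.009]
ft_force: [-6.9, 2.1, 3.5]
gripper_width: 10.1
grip_force: 40.0
```

```bash
python3 s.py
```

```text
t 22.05 q [-0.04  0.35  1.62  0.    1.18  1.96] p [555.29  86.15 137.97] yaw -0.4375682675563317 z [-0.01  0.   -1.  ] F [-6.87  2.14  3.49] w 10.092036280591644 40.02379171550274
[0.5  1.51 0.78] [ -2.68 -45.35 -29.22  -0.43  -2.71   0.08]
```

Moment about z jumped to 0.78 N m, so the screw is seated. I'll hold briefly, then back off.

Call:
carry_out(
  motion=[0,0,0,0,0,0,5,0,0,0,0,0,0,5,0,0,0,0,0,0,5],
)

```text
t: 22.35
position: [555.0, 86.3, 138.0]
eef_rot: [3.067, -0.678, -0.009]
ft_force: [-7.5, 2.1, 4.0]
gripper_width: 10.1
grip_force: 40.0
```

```bash
python3 s.py
```

```text
t 22.35 q [-0.04  0.35  1.62  0.    1.18  1.96] p [555.    86.27 137.96] yaw -0.4351329253752713 z [-0.01  0.   -1.  ] F [-7.53  2.08  4.04] w 10.090236104269943 40.00191863626242
[0.5  1.45 0.75] [ -2.59 -45.21 -29.18  -0.38  -2.7    0.73]
```

Call:
carry_out(
  motion=[0,0,0,0,0,-0.7,5,0,0,0,0,0,-1.5,5,0,0,0,0,0,-2.5,5,0,0,0,0,0,-3.5,5,0,0,-0.01,0,0,-4.5,5,0,0,-0.01,0,0,-5.5,5,0,0,-0.01,0,0,-6.5,5,0,0,-0.01,0,0,-7.5,5,0,0,-0.02,0,0,-8.5,5,0,0,-0.02,0,0,-9.5,5,0,0,-0.02,0,0,-10.5,5,0,0,-0.02,0,0,-11.5,5],
)

```text
t: 23.55
position: [555.6, 85.3, 138.5]
eef_rot: [-2.909, -1.182, 0.007]
ft_force: [-5.1, -0.5, 2.5]
gripper_width: 9.8
grip_force: 40.0
```

```bash
python3 s.py
```

```text
t 23.55 q [-0.05  0.35  1.62 -0.    1.18  0.75] p [555.65  85.26 138.47] yaw 0.7716082408425046 z [-0. -0. -1.] F [-5.15 -0.48  2.46] w 9.777168509499079 40.00118801370263
[-0.23  1.19 -0.05] [  0.11 -45.56 -28.56   0.44  -2.09   1.32]
```

Call:
carry_out(
  motion=[0,0,0,0,0,-1,5,0,0,0,0,0,-2,5,0,0,0,0,0,-3,5,0,0,0,0,0,-3.7,5,0,0,0,0,0,-4,5,0,0,0,0,0,-4,5,0,0,0,0,0,-4,5,0,0,0,0,0,-4,5],
)

```text
t: 24.35
position: [556.0, 85.1, 138.7]
eef_rot: [-2.604, -1.755, 0.006]
ft_force: [-4.9, -1.0, 3.1]
gripper_width: 9.6
grip_force: 40.0
```

```bash
python3 s.py; python3 look.py w9 wing pin fork_top; python3 - <<'E'
from h import *
d=np.load('w9.npz');rz=d['rz'];c=({'range_z':rz},d['K'],d['C'],'wrist')
P=np.array([[r,q,*(lambda o,u:o+u*rz[r,q]/(u@d['C'][:3,2]))(*ray(c,r,q)[:2])] for r in range(150,460) for q in range(200,450)])
w=P[(P[:,4]>153)&(P[:,4]<163)&(np.hypot(P[:,2]-557,P[:,3]-85)<28)]
print(len(w),w[:,2:].mean(0)); r=cv2.minAreaRect(w[:,2:4].astype(np.float32));print(r)
c=cam('top')
for x in env.tip_of('pin','top')[:2]: print(x,atz(c,*x['pixel'],135.5))
import cv2 as v
i=v.imread('pics/w9.png');v.imwrite('pics/w9c.png',v.resize(i[150:400,180:460],None,fx=2,fy=2))
E
```

```text
t 24.35 q [-0.05  0.35  1.61 -0.    1.18  0.34] p [555.96  85.07 138.7 ] yaw 1.1862949234815268 z [-0. -0. -1.] F [-4.93 -1.03  3.15] w 9.641533981730747 40.00088403001428
[-0.33  1.02 -0.03] [  0.29 -45.35 -28.21   0.62  -1.93   0.01]
t 24.35 q [-0.05  0.35  1.61 -0.    1.18  0.34] p [555.96  85.07 138.7 ] yaw 1.1862949234815268 z [-0. -0. -1.] F [-4.93 -1.03  3.15] w 9.641533981730747 40.00088403001428
[584.63 152.46 304.3 ] [-0.1  -0.24 -0.96]
wing 0.89 [302.7 320.5] 135: [555.17  80.22 135.5 ] 124: [553.17  75.29 124.  ] 147: [557.18  85.14 147.  ] 159.37686
pin 0.82 [410.1 326.7] 135: [532.09  13.38 135.5 ] 124: [528.51   3.91 124.  ] 147: [535.67  22.86 147.  ] 196.0404
pin 0.33 [226.4 322.4] 135: [570.58 115.96 135.5 ] 124: [569.62 113.48 124.  ] 147: [571.53 118.45 147.  ] 185.02524
2551 [559.11  90.96 158.1 ]
((557.535888671875, 88.75568389892578), (34.98044967651367, 34.918128967285156), 25.4515438079834)
{'pixel': [250.4, 311.4], 'p': 0.45} [523.92   4.16 135.5 ]
```

View pics/w9c.png

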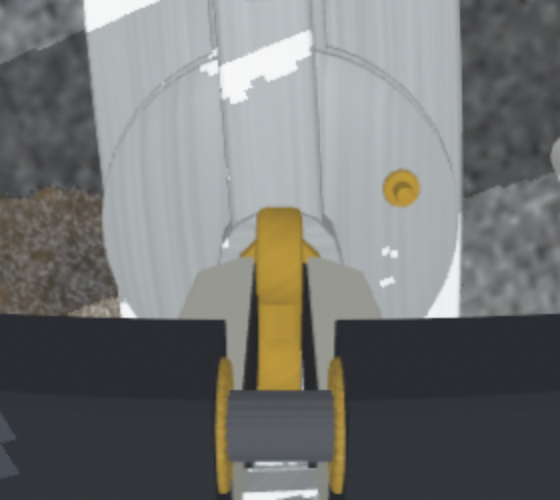

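The wing is held squarely between the pads at (row 300, col 320), with no slip. It sits about 1.55 rad off its seat and the pin is home, so I'm handing in.

```bash
python3 -c "
from plant import env
print(env.hand_in())"
```

```text
the job is handed in; nothing more can be done
None
```

The job is handed in; the result was not shown to me. The bridge is shut, the pin's head is down on the fork, and the screw was seated and backed off about 1.55 rad (estimated from the tool angle; target 1.571). The gripper is still holding the wing at 40 N.

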